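# Hold a square between a capsule filler's base plate and its shut door

### The arm

A 6-joint arm with a two-finger parallel gripper is mounted at the origin on the work surface. World frame = base frame: x ahead of the robot, y to its left, z up, the work surface at z = 0. Lengths are in m, angles in rad, forces in N, time in s.
With the tool pointing down it reaches from about 0.35 to 0.925 m from the base axis. Payload 6.4 kg.
Tool frame: the origin (TCP) lies at the very end of the fingers, on their centre line; the grasp point (between the pads) lies 19 mm behind it; z points along the fingers, y is the line along which they close (so a half turn about z gives the same grasp; the last joint's range is limited). The gripper opens to 94 mm and grips with 3 to 60 N. Pads are 16 mm wide; open, the fingers measure 119 mm over their backs; the gripper's body (75 mm by 177 mm) begins 78 mm behind the grasp point.
Start: joints at [-1.454, 0.245, 1.558, -0, 1.339, -0.174], TCP at [0.186, -0.623, 0.205] pointing down, gripper open.
Joint ranges: [-3.13, 3.13], [-1.02, 2.26], [0.13, 2.54], [-0.95, 4.09], [0.21, 2.88], [-2.74, 2.74]. Speed limits (rad/s): [2.57, 2.57, 3.14, 3.14, 3.14, 3.14].

### API

Orientations are given as a unit quaternion [w, x, y, z].
In Python, from rig import ctrl, cams gives the robot as it stands.
- The arm moves only by the shell command python3 -m pendant 'ROWS' [FORCE]. ROWS is JSON, a list that holds one entry, the list of rows, each a list of 7 numbers: the turn, a rotation vector about the world's x, y, z in rad, then the shift along the world's x, y, z in cm, then the finger opening in cm, from 0 to 9.4. In form: [[[wx, wy, wz, dx, dy, dz, claw], ...]]. A call has 1 to 10 rows; each row shifts and turns the commanded pose from where the row before left it; what a row does not reach is not made up. A row lasts 1/12 s, in which the tool goes at most 41.7 mm and 7.16 degrees, less where a joint would pass 70% of its speed; a pose out of reach is approached as far as the arm can. A call is refused whole if a number of a shift passes 4.17 or a number of a turn 0.125, either way. A call with a gripper value outside its range is refused whole. The fingers move at their own pace and stop on an object; FORCE is the grip in N (left out, the last holds). Time passes only in rows, so rows that do not move let the fingers close. It gives the time, the measured TCP pose, the force, the opening and the grip force at its end, in the units of the state.
- ctrl.state(): the state, without advancing time (a new reading comes with each control period).
- cams.capture(name): name is "side" or "top" or "wrist"; returns the picture (420x560x3 uint8, blue, green, red); there is no depth.
- cams.calibration(name): a dict with "mtx" (3x3 intrinsics, pixels), "k1" (the pictures are not rectified: a ray, as slopes to the right and down, at radius r is drawn at 1 + k1 r^2 times it, then the intrinsics apply), "rvec" (rotation vector, rad) and "tvec" (3), from world to camera coordinates, as OpenCV has them; the wrist camera has in their place "tool_from_camera" (4x4, takes a point from camera to tool coordinates, whose origin is the TCP and whose axes are the flange's). Camera axes: x right, y down, z forward; pixel columns grow to the right and rows downward; lengths in m; the calibration is good to about 2 mm. A picture is of the moment at which its call begins: read the wrist's pose just before it. calibration takes no time and is no camera call.
- ctrl.hand_in(): hands the job in; it is judged then, once.
The state is a dict: "time": time; "q": joint angles; "joint_vel": joint speeds; "tau": joint torques, N m; "eef_pos": TCP position; "tcp_rot": TCP orientation; "contact_force": force on the tool from outside, world axes, zero at the start; "moment": the same for the moment, N m; "width": finger opening in m; "grip_force": force on a finger pad.
Only numpy, scipy, OpenCV 4.12 (cv2) and the standard library are available. Lean on these libraries where they do the work, as an engineer would, in place of code of your own. Each camera call takes 0.05 s, during which the arm holds its last target. There are 200 camera calls.

### The job

The access door of the capsule filler has just been rehung and its hinge screws are about to be tightened. Push the open door fully shut until it seats on its catch; then take the square, stand its stock flat on the machine's base plate and press its upright outer edge squarely against the door's outer face, so that it sits right home in the corner, touching both plate and door. Finish while still gripping the square and holding it there with a moderate, steady push, and leave everything else on the counter where it is.

Things in the scene. Friction and masses are not known exactly. Their poses are not given: they have to be found in the camera images.
- machine: Capsule filler (all sizes in mm): fixed aluminium cabinet 320 wide, 195 high, white door; capsule tray on top, 70 or more behind the door face, 237 high; lever at the +x flank. Origin: at counter height, below the middle of the SHUT door's outer face. +x along the shut door to its hinge, +y into the cabinet: the door looks to -y.
- base_plate: Fixed bright steel base plate under and in front of the machine: 12 thick, its flat top at height 12, reaching 175 in front of the shut door's outer face and 180 either side of the machine's middle. Same origin and axes as machine.
- corner (a point): The corner between base plate and shut door: on the plate's top (height 12), below the middle of the shut door's outer face; axes as machine.
- door (a joint): Angle of the white door, rad: 0 shut, grows as it swings out over the plate; starts at 0.4 to 0.85. Panel 260 wide, 165 high, 10 thick, at heights 17 to 182. Light friction holds it where it is left. A sprung roller catch resists the last 14 mm of its free edge's travel with up to about 10 N; pushed past that, it snaps to 0 and stays.
- door_hinge (a point): On the vertical hinge axis at height 100; the axis is 136 from the shut door's middle towards +x and 3 behind the outer face. Axes turn with the door: -x from the hinge along the panel to its free edge, -y out of the outer face.
- door_face (a point): Middle of the door's outer face, at height 100; moves with the door, axes as door_hinge (-y out of the face). A black knob, 22 across, stands 22 out of the face, 105 from here towards the free edge, at height 85; otherwise flat but for hinge leaves 3 thick within 30 of the hinge axis.
- door_push (a point): Point on the door's outer face good for pushing it shut: 80 from its middle towards the free edge, at height 155 (27 below the door's top); axes as door_hinge.
- square: Try square standing on its stock: blue aluminium stock, 160 long, 20 wide, 30 high; at one end a steel blade 28 deep, 5 thick rises to 130. 0.27 to 0.53 kg, mass centre about 60 from the heel. Origin: heel, the outer bottom corner, mid-width. +x along the stock away from the heel, +z up. Faces to press home: underside (z = 0), blade's outer edge and stock end (x = 0).
- square_tip (a point): Top end of the blade's outer edge: 130 above the heel.
- square_tail (a point): The stock's far end, on the underside, 160 from the heel.
- square_grip (a point): Good place to grip the stock across its 20 width from above: 90 from the heel, 24 above the underside, 62 clear of the blade.
- tamper: Bystander: steel tamper plate 70 x 110, 5 thick, with a U-handle 55 high.
- scissors: Bystander: scissors with pink and white handles, about 190 long, lying on the counter.
- jar: Bystander: amber glass jar with a white lid, 72 in diameter, about 95 high.
- bottle: Bystander: white bottle with a blue cap, 60 in diameter, 120 high.
- driver: Bystander: screwdriver with a red handle, 190 long, lying on the counter.
There are look-alikes about, which are no part of the job. Of the things shaped like the square, the blue one is meant.

How it is judged:
On the way:
1. the door is seated shut on its catch, while the square is still at least 30 mm away from it (value of joint door below 0.012 rad and y of square in the frame of door_face below -0.03 m), for 0.2 s.
At the end, for the whole second after the job is handed in: Door shut (under 0.012 rad); square gripped (over 3 N), heel and blade tip within 2 mm of the door face, heel and tail within 2 mm of the plate, square to the door within 0.035 rad, pressing the door with 1.5 to 40 N and the plate with 1 to 40 N, kept up through the last second (value of joint door below 0.012 rad and y of each of square, square_tip in the frame of door_face above -0.002 m and z of each of square, square_tail in the frame of base_plate below 0.014 m and x of square in the frame of door_face between -0.13 and 0.13 m and angle between the x axis of square and the y axis of door_face, either way round below 0.035 rad and contact force between square and door between 1.5 and 40 N and contact force between square and base_plate between 1 and 40 N and contact force between the fingers and square above 3 N); the arm keeps its last pose, push and grip.
It fails at once if a bystander is moved more than 30 mm (distance of any of tamper, scissors, jar, bottle, driver from where it was at the start of the episode above 0.03 m).
It also fails if it takes over 54 s, if anything falls off the work surface, if the arm or the gripper's body presses on something with over 40 N, if the wrist force passes 120 N, or if a joint passes its speed limit or range.

## Working session

There is one attempt and no reset: what is moved stays moved. The work goes in short steps, Python scripts to look and compute and a shell command to move; the robot and the scene stay as the last step left them, time stands still between calls to the robot, and variables do not carry over. Pictures are saved under pics/ and viewed, at most 10 in all, crops included, and the job is handed in when it is done.

```bash
mkdir -p pics; ls; python3 - <<'E'
from rig import ctrl,cams
import cv2
print(ctrl.state())
for n in("side","top","wrist"):
    cv2.imwrite(f"pics/{n}0.png",cams.capture(n)); print(n,cams.calibration(n))
E
```

```text
pics
{'time': 0.0, 'q': array([-1.45411873e+00,  2.45791133e-01,  1.55902407e+00, -4.65394903e-05,
        1.33870281e+00, -1.74125781e-01]), 'joint_vel': array([ 0.00067271, -0.00191334,  0.0003964 ,  0.00159075,  0.00059746,
        0.00141795]), 'tau': array([-1.35685528e-03, -4.15829837e+01, -3.14600945e+01,  6.83459826e-02,
        3.31577263e-02, -1.23084674e-04]), 'eef_pos': array([ 0.18627413, -0.62209792,  0.20435464]), 'tcp_rot': array([-9.62934109e-04,  9.89446548e-01,  1.44895141e-01,  5.01702437e-06]), 'contact_force': array([-0.18701184,  0.66486731, -0.82486192]), 'moment': array([-0.00771713, -0.01557666, -0.02746196]), 'grip_force': 0.0, 'width': 0.09417054939733441}
side {'mtx': array([[485.52161381,   0.        , 283.21076721],
       [  0.        , 485.52161381, 210.96700044],
       [  0.        ,   0.        ,   1.        ]]), 'k1': -0.10363784886416665, 'rvec': array([ 2.10037505, -0.01396368,  0.03628712]), 'tvec': array([-0.46389131, -0.01629879,  1.60167369])}
top {'mtx': array([[541.47179534,   0.        , 277.84724794],
       [  0.        , 541.47179534, 210.02416632],
       [  0.        ,   0.        ,   1.        ]]), 'k1': -0.06136909169744829, 'rvec': array([ 2.24399723, -2.17702198,  0.07415871]), 'tvec': array([-0.25536345,  0.46969978,  1.40072085])}
wrist {'mtx': array([[340.49692691,   0.        , 280.7761461 ],
       [  0.        , 340.49692691, 200.41760723],
       [  0.        ,   0.        ,   1.        ]]), 'k1': -0.05590917012529481, 'tool_from_camera': array([[-3.12965225e-04, -9.68869039e-01, -2.47573601e-01,
         7.20088816e-02],
       [ 9.99999940e-01, -2.66876934e-04, -2.19718128e-04,
        -1.62537714e-04],
       [ 1.46806408e-04, -2.47573655e-01,  9.68869064e-01,
        -1.79799106e-01],
       [ 0.00000000e+00,  0.00000000e+00,  0.00000000e+00,
         1.00000000e+00]])}
```

View pics/side0.png

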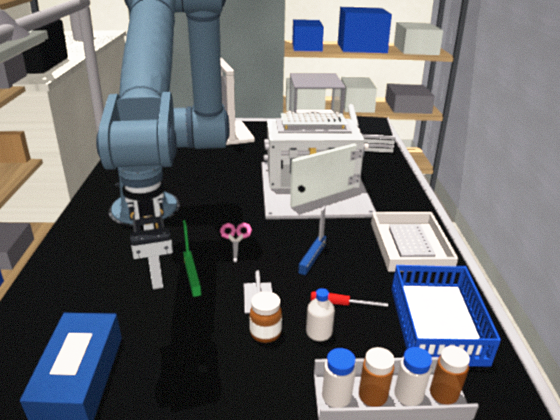

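View pics/top0.png

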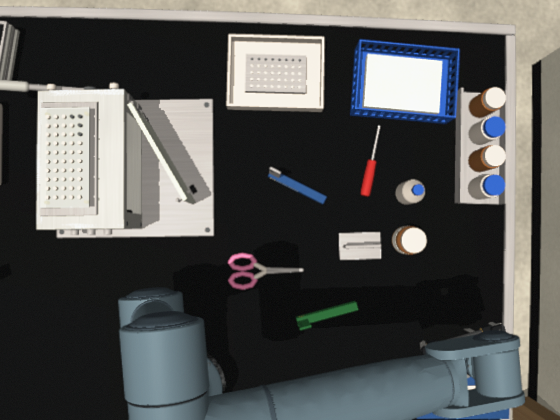

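The side view shows the door open with its knob at about (302,188), the blue square at (300–325, 208–272) and the decoy green one at (190,260). In the top view the door runs from the hinge at (132,105) to the free edge at (187,200), and the square from its blade at (270,172) to its tail at (325,200).

```bash
cat > h.py <<'E'
import numpy as np,cv2
from rig import ctrl,cams
from scipy.spatial.transform import Rotation as R
def ext(n,st=None):
    c=cams.calibration(n)
    if n=="wrist":
        T=np.eye(4);w,x,y,z=st["tcp_rot"];T[:3,:3]=R.from_quat([x,y,z,w]).as_matrix();T[:3,3]=st["eef_pos"]
        M=np.linalg.inv(T@c["tool_from_camera"]);r,t=M[:3,:3],M[:3,3]
    else: r,t=cv2.Rodrigues(c["rvec"])[0],c["tvec"]
    return c["mtx"],np.array([c["k1"],0,0,0.]),r,t
def und(n,uv,st=None):
    K,d,r,t=ext(n,st);p=cv2.undistortPoints(np.float64([[uv]]),K,d)[0,0]
    v=r.T@np.array([p[0],p[1],1]);return -r.T@t,v/np.linalg.norm(v)
def atz(n,uv,z,st=None):
    o,v=und(n,uv,st);return o+v*(z-o[2])/v[2]
def tri(*obs):
    A=np.zeros((3,3));b=np.zeros(3);L=[und(*o) for o in obs]
    for o,v in L: P=np.eye(3)-np.outer(v,v);A+=P;b+=P@o
    X=np.linalg.solve(A,b);return X,[1e3*np.linalg.norm((np.eye(3)-np.outer(v,v))@(X-o)) for o,v in L]
def proj(n,X,st=None):
    K,d,r,t=ext(n,st);return cv2.projectPoints(np.float64(X).reshape(-1,3),cv2.Rodrigues(r)[0],t,K,d)[0][:,0]
def crop(n,src,x0,y0,w,h,k):
    cv2.imwrite(n,cv2.resize(cv2.imread(src)[y0:y0+h,x0:x0+w],None,fx=k,fy=k,interpolation=cv2.INTER_CUBIC))
E
python3 - <<'E'
from h import *
a=cv2.imread("pics/top0.png");s=cv2.imread("pics/side0.png")
crop("pics/top1.png","pics/top0.png",30,75,200,150,4)
crop("pics/side1.png","pics/side0.png",250,90,160,120,5)
t=cv2.resize(a[155:215,255:345],None,fx=6,fy=6,interpolation=2)
u=cv2.resize(s[200:280,290:335],None,fx=6,fy=6,interpolation=2)
m=np.zeros((480,810,3),np.uint8);m[:360,:540]=t;m[:480,540:]=u;cv2.imwrite("pics/sq1.png",m[:,:800])
E
```

```text
(no output)
```

View pics/top1.png

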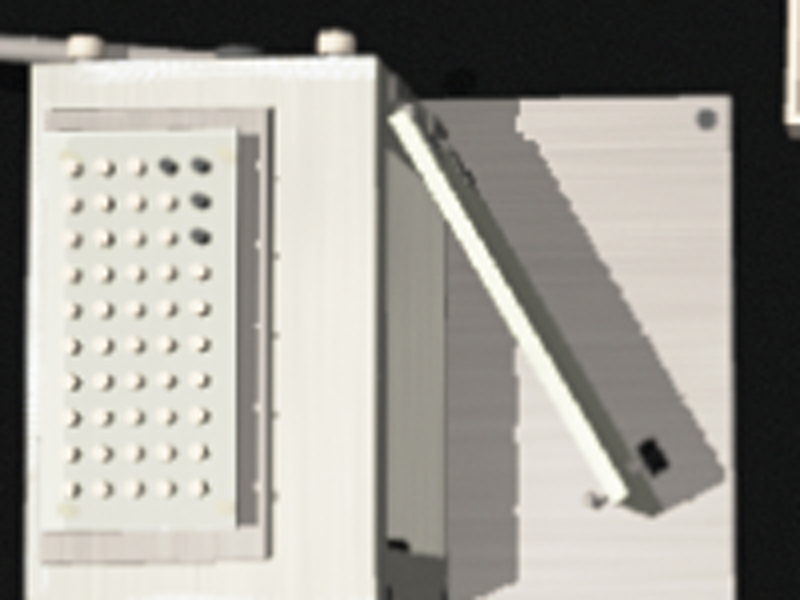

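View pics/side1.png

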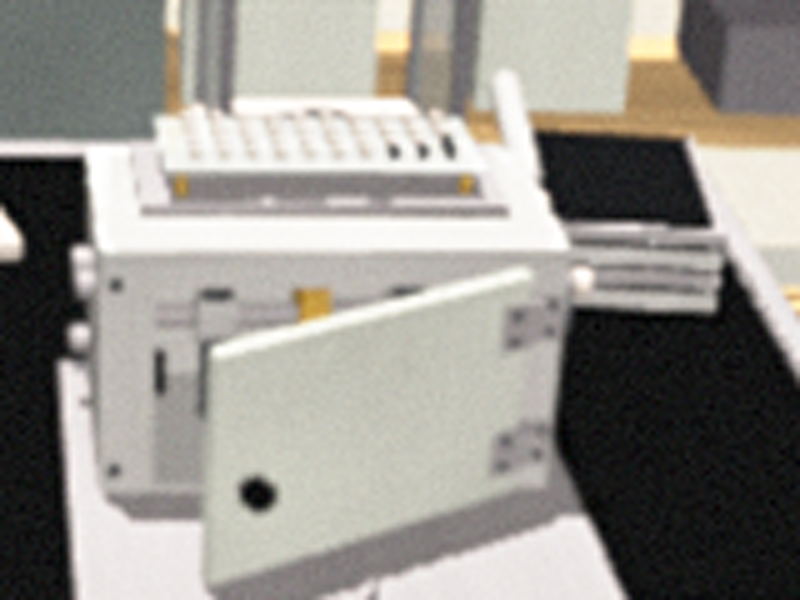

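View pics/sq1.png

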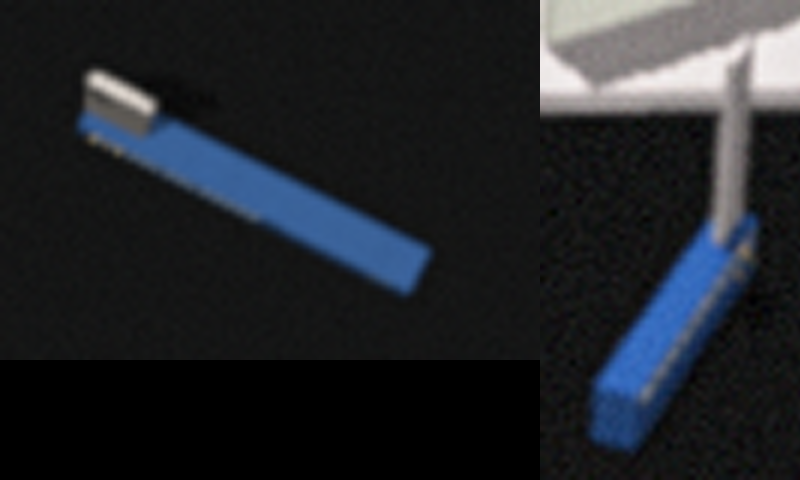

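Door: the outer top edge runs from (410,103) to (628,491) in the top crop and from (530,272) to (211,356) in the side crop. The square's stock top at the tail end is at about (432,247)/(408,296) in its top crop and (597,385)/(642,402) in its side crop. I'll compute positions from these.

```bash
python3 - <<'E'
from h import *
np.set_printoptions(precision=4,suppress=True)
T=lambda u,v:("top",((u+.5)/4-.5+30,(v+.5)/4-.5+75))
S=lambda u,v:("side",((u+.5)/5-.5+250,(v+.5)/5-.5+90))
t=lambda u,v:("top",((u+.5)/6-.5+255,(v+.5)/6-.5+155))
s=lambda u,v:("side",((u-540+.5)/6-.5+290,(v+.5)/6-.5+200))
P=lambda n,x:print(n,*x)
P("door free top",tri(T(628,491),S(211,356)))
P("door hinge top",tri(T(410,103),S(530,272)))
P("knob",tri(T(653,456),S(258,494)))
P("cab top front +x",tri(T(378,57),S(567,248)))
P("cab top front -x",tri(("top",(125,229)),S(90,245)))
for p in ((212.8,98.8),(213.5,236)): print("plate corner",atz("top",p,.012))
P("stock tail L/R",tri(t(408,296),s(597,385)));P("",tri(t(432,247),s(642,402)))
P("blade tip",tri(t(88,77),s(742,50)))
for p in ((408,296),(432,247),(78,125)): print("stock top",atz(*t(*p),.03))
for p in ((92,70),(85,85),(158,103),(150,118)): print("blade top",atz(*t(*p),.13))
E
```

```text
door free top [ 0.4895 -0.0265  0.1798] [np.float64(3.0327457253872745), np.float64(3.0327457253873193)]
door hinge top [0.7101 0.1085 0.1831] [np.float64(3.5014575804968056), np.float64(3.5014575804968664)]
knob [ 0.52   -0.0271  0.0836] [np.float64(0.694010356759512), np.float64(0.6940103567592439)]
cab top front +x [0.7355 0.1255 0.1937] [np.float64(1.9144239474423124), np.float64(1.914423947442396)]
cab top front -x [0.4132 0.1074 0.1988] [np.float64(2.265609165298766), np.float64(2.265609165298682)]
plate corner [ 0.7656 -0.0607  0.012 ]
plate corner [ 0.4045 -0.0756  0.012 ]
stock tail L/R [ 0.4965 -0.356   0.029 ] [np.float64(0.591721445108065), np.float64(0.5917214451081559)]
 [ 0.5171 -0.3661  0.0271] [np.float64(0.4756107462278995), np.float64(0.47561074622802774)]
blade tip [ 0.5724 -0.2145  0.1202] [np.float64(2.6433732984408205), np.float64(2.643373298441051)]
stock top [ 0.4959 -0.3559  0.03  ]
stock top [ 0.5174 -0.3658  0.03  ]
stock top [ 0.5652 -0.2114  0.03  ]
blade top [ 0.5768 -0.2162  0.13  ]
blade top [ 0.5707 -0.2135  0.13  ]
blade top [ 0.5644 -0.243   0.13  ]
blade top [ 0.5582 -0.24    0.13  ]
```

Machine yaw ≈ 0.045 rad and the door is at ≈ 0.50 rad. The shut-face middle is ≈ (0.577, 0.107) and the hinge axis ≈ (0.713, 0.116). The measured heights agree with the text. Next I move to a pre-push pose with the fingers closed.

```bash
python3 -m pendant '[[[0,0,0.08,2.15,3.45,0,0],[0,0,0.08,2.15,3.45,0,0],[0,0,0.08,2.15,3.45,0,0],[0,0,0.08,2.15,3.45,0,0],[0,0,0.08,2.15,3.45,0,0],[0,0,0.08,2.15,3.45,0,0],[0,0,0.08,2.15,3.45,0,0],[0,0,0.08,2.15,3.45,0,0],[0,0,0.08,2.15,3.45,0,0],[0,0,0.08,2.15,3.45,0,0]]]'
python3 -m pendant '[[[0,0,0.08,2.15,3.45,0,0],[0,0,0.08,2.15,3.45,0,0],[0,0,0.08,2.15,3.45,0,0],[0,0,0.08,2.15,3.45,0,0],[0,0,0.08,2.15,3.45,-1,0],[0,0,0.08,2.15,3.45,-1,0],[0,0,0.04,2.15,3.45,-2,0],[0,0,0,0,0,-2,0],[0,0,0,0,0,0,0]]]'
```

```text
time: 0.98
eef_pos: [0.4019, -0.2758, 0.2054]
tcp_rot: [0.0, 0.854, 0.52, 0.0]
contact_force: [0.5, -0.1, 0.3]
width: 0.0311
grip_force: 0.0
time: 1.73
eef_pos: [0.5475, -0.0367, 0.1426]
tcp_rot: [-0.004, 0.692, 0.722, -0.002]
contact_force: [-0.1, -0.3, -0.3]
width: 0.0003
grip_force: 0.0
```

```bash
python3 -m pendant '[[[0,0,0,-0.4,1.3,0,0],[0,0,0,-0.4,1.3,0,0],[0,0,0,-0.4,1.3,0,0],[0,0,0,-0.4,1.3,0,0],[0,0,0,-0.4,1.3,0,0],[0,0,0,-0.4,1.3,0,0],[0,0,0,-0.4,1.3,0,0],[0,0,0,-0.4,1.3,0,0]]]'
python3 -m pendant '[[[0,0,0,-0.4,0.9,0,0],[0,0,0,-0.3,0.6,0,0],[0,0,0,-0.2,0.5,0,0],[0,0,0,-0.2,0.4,0,0],[0,0,0,0,0.2,0,0],[0,0,0,0,0.2,0,0]]]'
```

```text
time: 2.4
eef_pos: [0.5178, 0.0661, 0.1475]
tcp_rot: [0.0, 0.693, 0.721, 0.0]
contact_force: [2.0, -0.3, -0.1]
width: 0.0004
grip_force: 0.4
time: 2.9
eef_pos: [0.5068, 0.0927, 0.147]
tcp_rot: [-0.0, 0.693, 0.721, -0.0]
contact_force: [-1.3, -1.2, -0.3]
width: 0.0006
grip_force: 0.3
```

```bash
python3 -m pendant '[[[0,0,0,0,0.2,0,0],[0,0,0,0,0.2,0,0],[0,0,0,0,0.2,0,0]]]';python3 -m pendant '[[[0,0,0,0,0.15,0,0],[0,0,0,0,0.15,0,0]]]'; python3 -c "
from rig import cams;import cv2
cv2.imwrite('pics/side2.png',cams.capture('side'))
from h import crop;crop('pics/side2c.png','pics/side2.png',250,90,160,120,5)"
```

```text
time: 3.15
eef_pos: [0.507, 0.0986, 0.1471]
tcp_rot: [-0.0, 0.693, 0.721, -0.0]
contact_force: [-0.5, -0.1, -0.6]
width: 0.0007
grip_force: 0.3
time: 3.32
eef_pos: [0.507, 0.0987, 0.1472]
tcp_rot: [0.002, 0.692, 0.721, -0.003]
contact_force: [-2.1, -16.8, 0.4]
width: 0.0008
grip_force: 8.6
```

View pics/side2c.png

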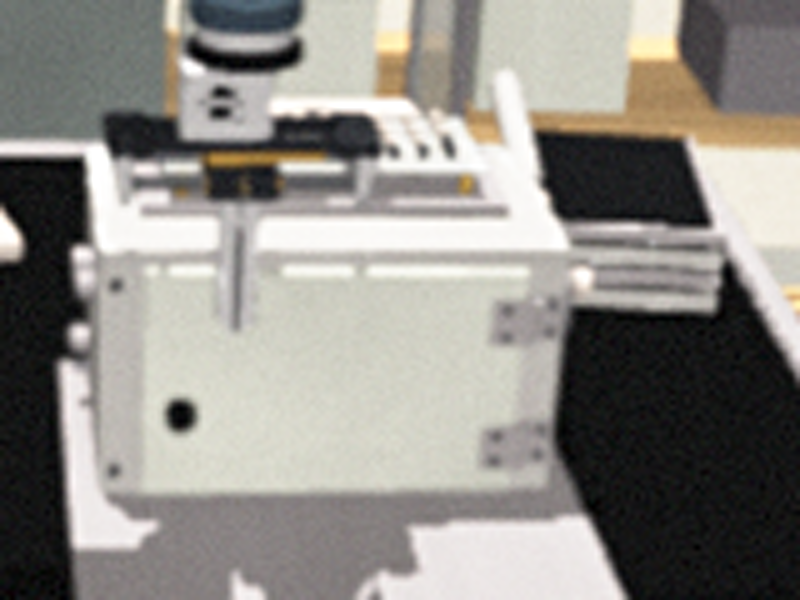

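The door is flush: force rose to 17 N with no further travel, and the face is at the expected y. Now I back off and look at the square from above.

```bash
python3 -m pendant '[[[0,0,0,0,-2,0,0],[0,0,0,0,-4,0.5,9.4],[0,0,-0.07,0.4,-4,1,9.4],[0,0,-0.07,0.4,-4,1,9.4],[0,0,-0.07,0.4,-4,1,9.4],[0,0,-0.07,0.4,-4,1,9.4],[0,0,-0.07,0.4,-4,1,9.4],[0,0,-0.07,0.4,-4,1,9.4],[0,0,-0.07,0.4,-4,0.5,9.4],[0,0,0,0,-4,0,9.4]]]'
python3 -m pendant '[[[0,0,0,0,-2.0,0,9.4],[0,0,0,0,0,0,9.4],[0,0,0,0,0,0,9.4]]]'
python3 - <<'E'
from h import *
import pickle
st=ctrl.state();a=cams.capture("wrist");cv2.imwrite("pics/w1.png",a);pickle.dump(st,open("w1.pkl","wb"))
b=cams.capture("side");cv2.imwrite("pics/side3.png",b)
print(st["eef_pos"],st["contact_force"])
m=np.zeros((600,800,3),np.uint8);m[:420,:560]=a;m[420:600,560:800]=cv2.resize(b[100:190,260:380],None,fx=2,fy=2);cv2.imwrite("pics/w1c.png",m)
E
```

```text
time: 4.2
eef_pos: [0.536, -0.2809, 0.219]
tcp_rot: [0.002, 0.848, 0.53, 0.001]
contact_force: [0.1, 0.4, 1.2]
width: 0.0573
grip_force: 0.0
time: 4.45
eef_pos: [0.5348, -0.2989, 0.2167]
tcp_rot: [-0.0, 0.848, 0.531, 0.0]
contact_force: [0.0, 0.2, 0.0]
width: 0.0771
grip_force: 0.0
[ 0.53478    -0.2989058   0.21674199] [0.04283752 0.24417813 0.04597311]
```

View pics/w1c.png

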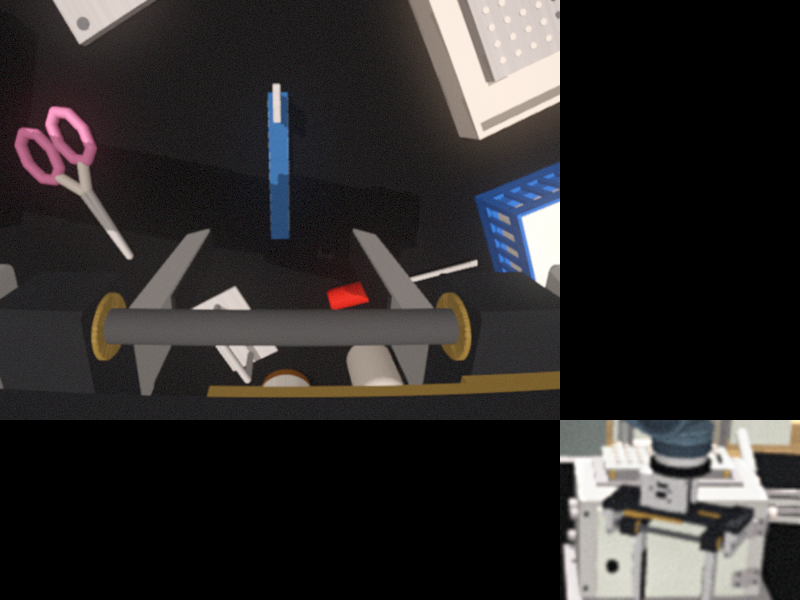

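The door stays shut. The wrist view has the stock top from the heel corners (268,93)/(288,93) to the tail corners (270,238)/(290,238).

```bash
python3 - <<'E'
from h import *
import pickle
np.set_printoptions(precision=4,suppress=True)
st=pickle.load(open("w1.pkl","rb"))
q=[atz("wrist",p,.03,st) for p in ((268,93),(288,93),(270,238),(290,238))]
for x in q: print(x)
h=(q[0]+q[1])/2;t=(q[2]+q[3])/2;d=h-t;print("len",np.linalg.norm(d),"yaw",np.arctan2(d[1],d[0]),"h,t",h,t)
print("grip",h-d/np.linalg.norm(d)*.09)
tt=lambda u,v:("top",((u+.5)/6-.5+255,(v+.5)/6-.5+155))
print("tri tail",tri(("wrist",(270,238),st),tt(408,296)),tri(("wrist",(290,238),st),tt(432,247)))
print("driver tip/mid",atz("top",(378,126),.005),atz("wrist",(475,263),.005,st))
print("tool yaw",2*np.arctan2(st["tcp_rot"][2],st["tcp_rot"][1]))
E
```

```text
[ 0.5636 -0.2093  0.03  ]
[ 0.5822 -0.2184  0.03  ]
[ 0.4949 -0.3527  0.03  ]
[ 0.5155 -0.3627  0.03  ]
len 0.15896949491175538 yaw 1.1309901862337306 h,t [ 0.5729 -0.2139  0.03  ] [ 0.5052 -0.3577  0.03  ]
grip [ 0.5346 -0.2953  0.03  ]
tri tail (array([ 0.4951, -0.3552,  0.0261]), [np.float64(1.5217914137188102), np.float64(1.5217914137188122)]) (array([ 0.5163, -0.3649,  0.027 ]), [np.float64(1.7064918211653404), np.float64(1.706491821165402)])
driver tip/mid [ 0.7099 -0.5015  0.005 ] [ 0.709  -0.5057  0.005 ]
tool yaw 1.1188319833432971
```

Both views agree, so I descend astride the stock and grip it.

```bash
python3 -m pendant '[[[0,0,0.012,0,0.15,-3.8,6],[0,0,0,0,0,-3.8,6],[0,0,0,0,0,-3.8,6],[0,0,0,0,0,-3.8,6],[0,0,0,0,0,-3,6],[0,0,0,0,0,-1.5,6],[0,0,0,0,0,-1,6],[0,0,0,0,0,-0.3,6],[0,0,0,0,0,0,6]]]'
python3 -m pendant '[[[0,0,0,0,0,0,1.5],[0,0,0,0,0,0,1.5],[0,0,0,0,0,0,1.5],[0,0,0,0,0,0,1.5],[0,0,0,0,0,0,1.5],[0,0,0,0,0,0,1.5]]]' 45
```

```text
time: 5.3
eef_pos: [0.5353, -0.296, 0.0073]
tcp_rot: [-0.0, 0.844, 0.537, 0.0]
contact_force: [-0.5, -0.5, 1.3]
width: 0.0599
grip_force: 0.0
time: 5.8
eef_pos: [0.5351, -0.297, 0.0075]
tcp_rot: [0.0, 0.844, 0.537, 0.0]
contact_force: [0.8, 0.0, 0.1]
width: 0.0232
grip_force: 0.2
```

```bash
python3 -m pendant '[[[0,0,0,0,0,0,0.5],[0,0,0,0,0,0,0.5],[0,0,0,0,0,0,0.5],[0,0,0,0,0,0,0.5],[0,0,0,0,0,0,0.5]]]' 45
python3 -m pendant '[[[0,0,0,0,0,0.5,0.5],[0,0,0,0,0,1,0.5],[0,0,0,0,0,2,0.5],[0,0,0,0,0,2,0.5],[0,0,0,0,0,0,0.5],[0,0,0,0,0,0,0.5]]]'
python3 - <<'E'
from h import *
import pickle
st=ctrl.state();a=cams.capture("wrist");cv2.imwrite("pics/w2.png",a);pickle.dump(st,open("w2.pkl","wb"))
b=cams.capture("side");cv2.imwrite("pics/side4.png",b)
m=np.zeros((600,800,3),np.uint8);m[:420,:560]=a;m[:600,560:800]=cv2.resize(b[190:310,285:333],None,fx=5,fy=5);cv2.imwrite("pics/w2c.png",m)
E
```

```text
time: 6.22
eef_pos: [0.5348, -0.2968, 0.0074]
tcp_rot: [-0.0, 0.844, 0.537, -0.0]
contact_force: [-3.1, 0.3, 4.0]
width: 0.0196
grip_force: 45.0
time: 6.72
eef_pos: [0.5358, -0.2975, 0.0634]
tcp_rot: [0.002, 0.844, 0.537, 0.001]
contact_force: [-0.4, 0.0, -4.3]
width: 0.0196
grip_force: 45.0
```

View pics/w2c.png

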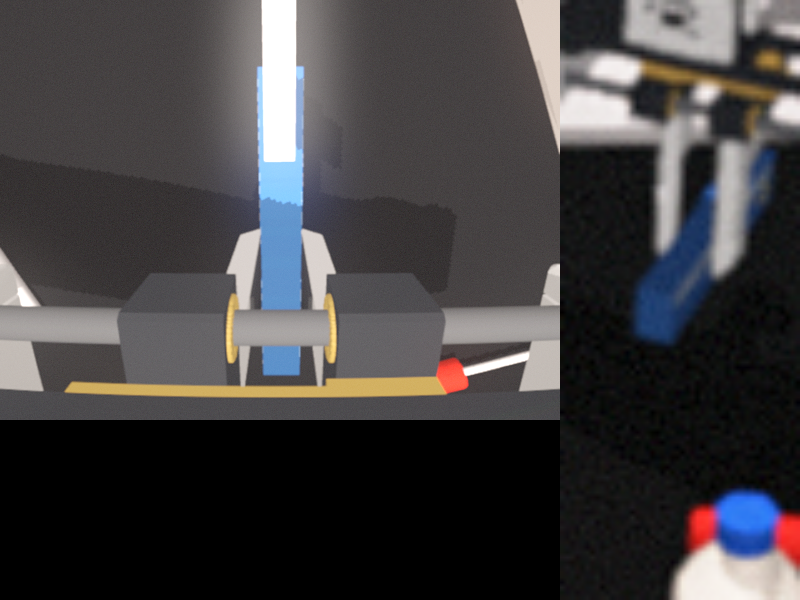

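The square is held and lifted. The heel-end corners are at (258,67)/(304,67) and the tail at (262,375)/(300,375). I'll check its heading and pitch in the grip.

```bash
python3 - <<'E'
from h import *
import pickle
np.set_printoptions(precision=4,suppress=True)
st=pickle.load(open("w2.pkl","rb"))
z=st["eef_pos"][2]+.0226
for dz in (-.004,0,.004):
  q=[atz("wrist",p,z+e,st) for p,e in (((258,67),dz),((304,67),dz),((262,375),-dz*.78),((300,375),-dz*.78))]
  h=(q[0]+q[1])/2;t=(q[2]+q[3])/2;d=h-t
  print(dz,"widths",np.linalg.norm(q[0]-q[1]),np.linalg.norm(q[2]-q[3]),"len",np.linalg.norm(d),"yaw",np.arctan2(d[1],d[0]),"h",h,"h-tcp",np.linalg.norm((h-st["eef_pos"])[:2]))
print("tool yaw",2*np.arctan2(st["tcp_rot"][2],st["tcp_rot"][1]),st["contact_force"],st["moment"])
E
```

```text
-0.004 widths 0.02059180146507282 0.020795321523330954 len 0.15861188521934763 yaw 1.1324692381360077 h [ 0.5752 -0.2138  0.082 ] h-tcp 0.0925094431974997
0 widths 0.020080664626286084 0.02121656063209198 len 0.1607434268191087 yaw 1.1326313646993167 h [ 0.575  -0.2142  0.086 ] h-tcp 0.09200379251172082
0.004 widths 0.01956952778749936 0.021637799740852833 len 0.16319025653354524 yaw 1.1327889339331745 h [ 0.5748 -0.2147  0.09  ] h-tcp 0.09149814380957473
tool yaw 1.1327720750938406 [-0.4248  0.0358 -4.3148] [-0.1242  0.0214 -0.039 ]
```

The square is level and aligned with the tool, with its heel 92 mm ahead. I'll carry it over in front of the door.

```bash
python3 -m pendant '[[[0,0,0.069,0.3,2,0,0.5],[0,0,0.069,0.4,3.9,0,0.5],[0,0,0.069,0.4,3.9,0,0.5],[0,0,0.069,0.4,3.9,0,0.5],[0,0,0.069,0.4,3.9,0,0.5],[0,0,0.069,0.4,3.9,0,0.5],[0,0,0.068,0.2,3.5,0,0.5],[0,0,0,0,1.9,0,0.5],[0,0,0,0,0,0,0.5],[0,0,0,0,0,0,0.5]]]'
python3 -m pendant '[[[0,0,0,0,0,-1.5,0.5],[0,0,0,0,0,-1.5,0.5],[0,0,0,0,0,-0.8,0.5],[0,0,0,0,0,-0.3,0.5],[0,0,0,0,0,0,0.5],[0,0,0,0,0,0,0.5]]]'
python3 - <<'E'
from h import *
s=ctrl.state();print(2*np.arctan2(s["tcp_rot"][2],s["tcp_rot"][1]),s["moment"])
import pickle;pickle.dump(s,open("w3.pkl","wb"))
cv2.imwrite("pics/w3.png",cams.capture("wrist"));a=cams.capture("top");cv2.imwrite("pics/top3.png",a)
E
```

```text
time: 7.65
eef_pos: [0.5589, -0.0268, 0.0607]
tcp_rot: [-0.001, 0.691, 0.723, -0.001]
contact_force: [0.3, -0.3, -3.6]
width: 0.0198
grip_force: 45.0
time: 8.15
eef_pos: [0.5603, -0.0286, 0.0213]
tcp_rot: [0.0, 0.692, 0.722, 0.0]
contact_force: [0.4, 0.2, -3.0]
width: 0.0198
grip_force: 45.0
1.613740283025247 [-0.15537903 -0.07901032 -0.01014876]
```

View pics/w3.png

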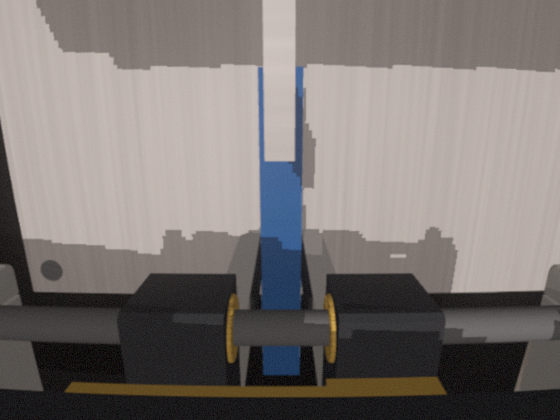

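The plate's front edge runs level at row ~293 across the image, so the tool is square to the machine within a few mrad. I'll lower gently onto the plate.

```bash
python3 -m pendant '[[[0,0,0,0,0,-0.1,0.5],[0,0,0,0,0,-0.1,0.5],[0,0,0,0,0,0,0.5]]]';python3 -m pendant '[[[0,0,0,0,0,-0.1,0.5],[0,0,0,0,0,0,0.5]]]'
```

```text
time: 8.5
eef_pos: [0.5603, -0.0279, 0.0194]
tcp_rot: [0.0, 0.691, 0.722, 0.0]
contact_force: [0.8, -0.6, -2.3]
width: 0.0195
grip_force: 45.0
time: 8.67
eef_pos: [0.5604, -0.0279, 0.0194]
tcp_rot: [0.0, 0.691, 0.723, -0.0]
contact_force: [-3.0, 0.8, 4.4]
width: 0.0198
grip_force: 45.0
```

```bash
python3 -m pendant '[[[0,0,0,-0.04,1,0,0.5],[0,0,0,-0.04,1,0,0.5],[0,0,0,-0.04,1,0,0.5],[0,0,0,-0.04,0.8,0,0.5],[0,0,0,0,0,0,0.5]]]';python3 -m pendant '[[[0,0,0,0,0.2,0,0.5],[0,0,0,0,0.1,0,0.5],[0,0,0,0,0,0,0.5]]]'
```

```text
time: 9.08
eef_pos: [0.5595, 0.0121, 0.0193]
tcp_rot: [0.001, 0.691, 0.723, 0.001]
contact_force: [-0.0, 1.8, 6.5]
width: 0.0197
grip_force: 45.0
time: 9.33
eef_pos: [0.5595, 0.0139, 0.0194]
tcp_rot: [0.001, 0.691, 0.723, 0.001]
contact_force: [0.7, -3.6, 5.9]
width: 0.0201
grip_force: 45.0
```

```bash
python3 -m pendant '[[[0,0,0,0,0.1,0,0.5],[0,0,0,0,0,0,0.5]]]';python3 -m pendant '[[[0,0,0,0,0.1,0,0.5],[0,0,0,0,0,0,0.5],[0,0,0,0,0,0,0.5]]]'
```

```text
time: 9.5
eef_pos: [0.5595, 0.0146, 0.0193]
tcp_rot: [0.001, 0.691, 0.723, 0.0]
contact_force: [-0.8, -3.3, 5.8]
width: 0.0196
grip_force: 45.0
time: 9.75
eef_pos: [0.5595, 0.0155, 0.0193]
tcp_rot: [0.001, 0.691, 0.723, 0.0]
contact_force: [-0.7, -3.6, 5.8]
width: 0.0195
grip_force: 45.0
```

```bash
for i in 1 2 3; do python3 -m pendant '[[[0,0,0,0,0.1,0,0.5],[0,0,0,0,0,0,0.5]]]' | egrep 'eef|contact'; done
```

```text
eef_pos: [0.5596, 0.0165, 0.0194]
contact_force: [0.1, -5.4, 5.3]
eef_pos: [0.5595, 0.0175, 0.0194]
contact_force: [0.5, -4.5, 6.6]
eef_pos: [0.5595, 0.0185, 0.0193]
contact_force: [0.6, -4.1, 5.4]
```

```bash
for i in 1 2; do python3 -m pendant '[[[0,0,0,0,0.1,0,0.5],[0,0,0,0,0,0,0.5]]]' | egrep 'eef|contact'; done; python3 - <<'E'
from h import *
s=ctrl.state();print(s["moment"],s["tcp_rot"])
a=cams.capture("wrist");b=cams.capture("side");cv2.imwrite("pics/side5.png",b)
cv2.imwrite("pics/w5.png",a)
m=np.zeros((600,800,3),np.uint8);m[:300,:400]=cv2.resize(a,(400,300));m[:,400:]=cv2.resize(b[100:220,280:360],None,fx=5,fy=5,interpolation=2);m[300:,:400]=cv2.resize(a[0:150,180:380],None,fx=2,fy=2);cv2.imwrite("pics/w5c.png",m)
E
```

```text
eef_pos: [0.5596, 0.0187, 0.0193]
contact_force: [-0.7, -8.5, 6.6]
eef_pos: [0.5596, 0.0187, 0.0194]
contact_force: [-0.8, -11.1, 5.1]
[-1.900409    0.10141691  0.01240474] [ 0.00252283  0.69068404  0.7231517  -0.00089874]
```

View pics/w5c.png

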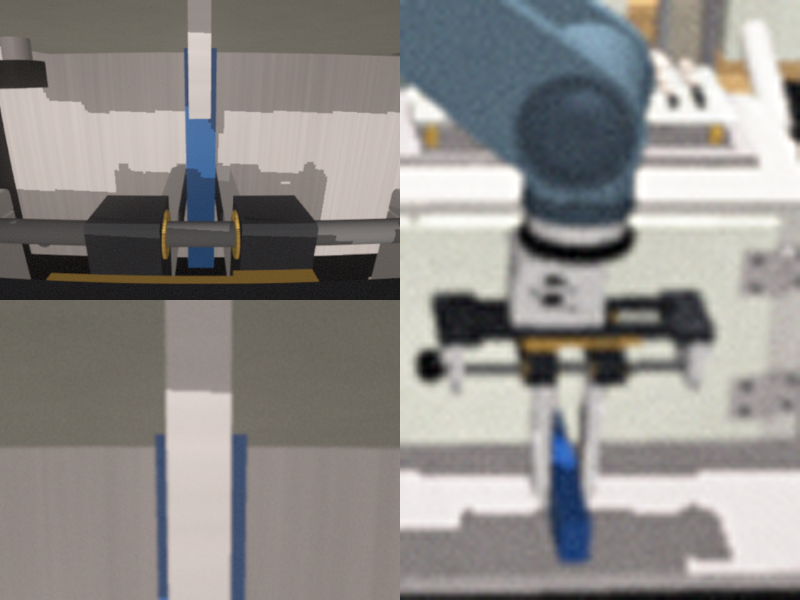

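The square is home: motion stopped at y = 0.0187 while the push rose, the stock end meets the door line, and it looks square. I add a touch more push and check that it holds steady.

```bash
python3 -m pendant '[[[0,0,0,0,0.05,-0.05,0.5],[0,0,0,0,0,0,0.5],[0,0,0,0,0,0,0.5],[0,0,0,0,0,0,0.5]]]'; python3 -m pendant '[[[0,0,0,0,0,0,0.5],[0,0,0,0,0,0,0.5],[0,0,0,0,0,0,0.5],[0,0,0,0,0,0,0.5],[0,0,0,0,0,0,0.5],[0,0,0,0,0,0,0.5],[0,0,0,0,0,0,0.5],[0,0,0,0,0,0,0.5],[0,0,0,0,0,0,0.5],[0,0,0,0,0,0,0.5]]]'; python3 - <<'E'
from h import *
s=ctrl.state();w,x,y,z=s["tcp_rot"];print(R.from_quat([x,y,z,w]).as_matrix().round(4),s["moment"])
E
```

```text
time: 11.02
eef_pos: [0.5596, 0.0187, 0.0193]
tcp_rot: [0.003, 0.691, 0.723, -0.001]
contact_force: [-2.4, -14.2, 9.0]
width: 0.0199
grip_force: 45.0
time: 11.85
eef_pos: [0.5596, 0.0187, 0.0193]
tcp_rot: [0.003, 0.691, 0.723, -0.001]
contact_force: [-2.3, -13.9, 9.2]
width: 0.0197
grip_force: 45.0
[[-0.0458  0.9989  0.002 ]
 [ 0.9989  0.0458 -0.0053]
 [-0.0054  0.0017 -1.    ]] [-2.18779598  0.43937678 -0.02699015]
```

```bash
python3 -c "
from rig import ctrl;print(ctrl.hand_in())"
```

```text
the job is handed in; nothing more can be done
None
```

I pushed the door shut on its catch and handed in with the blue square gripped and pressed into the corner between plate and door, at about 10 N on the door and 13 N on the plate (estimated from wrist force), steady for the last second. I had no direct view of the blade tip touching the door, and no verdict was shown.

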